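# Sort the sample case and hold its lid at the balance point for fitting the stay

## Task

The stay of this sample case's lid has to be screwed back on, so first empty the open lid: put its two vials and red rubber stopper into the compartments, each with its own kind (one already holds a vial, the other a black stopper), on the floor and the vials upright. Then swing the lid up by its carry handle to where its weight balances over the hinge, a little past upright, without letting it drop or fall to either side. Finish while still holding the handle with the lid at rest at that balance point; leave the stay, hex key, stopwatch and pen where they lie.

Things in the scene. Friction and masses are not known exactly. Their poses are not given: they have to be found in the camera images.
- case: Fixed lower half of a dark blue plastic clamshell sample case with light grey lining that lies open like a book: 108 x 190 x 34 mm (x, y, z), walls 4, floor 3 mm, open on top. Origin: centre of its underside on the worktop; z up, x from the latches (robot side) to the hinge, y along the hinge. A divider 4 mm thick, 28 mm high, at y = 0 makes two compartments, each 100 (x) by 89 mm (y) inside.
- compartment_plus (a point): Middle of the floor (3 mm above the worktop) of the compartment at +y of the case.
- compartment_minus (a point): Middle of the floor (3 mm above the worktop) of the compartment at -y of the case. A fixed power strip with plugs, up to 48 mm high, lies to its right (up to x = 0.43, from y = -0.41).
- lid_hinge (a point): Middle of the lid's hinge line, which runs along the case's y, 34 mm above the worktop at x = 54 mm in the case's frame.
- lid_floor (a point): Middle of the lid's inner floor. The lid is a tray like the lower half (inside 100 x 182 mm, walls 4 mm thick, rim 31 mm above the inner floor). Lying flat its inner floor is 3 mm above the worktop and this point 108 mm beyond the case's origin along the case's x.
- lid (a joint): Lid angle, rad: 0 lying open flat (start), 1.57 rim plane upright, 3.14 shut; grows as it swings up and over towards the case. 0.34 kg with handle (varies), centre of mass 66 mm from the hinge line and 22 mm to the floor side of the rim plane: it balances at 1.90 (19 degrees past upright, towards the case). Little hinge friction: over 0.05 rad off balance it falls if not held.
- lid_handle (a point): Carry handle on the lid's free edge: black round bar along the hinge direction, 12 mm thick, straight grip 60 mm long, posts 104 mm apart. Origin: middle of the bar, 36 mm outside the lid's edge wall; lid flat: z 20 mm, 144 mm from the hinge line and 14 mm below it. Swings with the lid on a 145 mm radius. Fingers can straddle it from above; it can turn between the pads.
- vial_white: Glass sample vial with a white screw cap, 21 mm diameter, 51 mm tall, 30 g, standing in the lid at the start. Origin at the centre of its bottom, z up its axis.
- vial_black: Glass sample vial with a black screw cap, 21 mm diameter, 51 mm tall, 30 g, standing in the lid at the start. Origin at the centre of its bottom, z up its axis.
- red_stopper: Red rubber stopper, a cone 21 mm wide at the top, narrower below, 24 mm tall, 15 g, standing in the lid at the start. Origin at the centre of its underside, z up its axis.
- kept_vial: Vial with a black cap, same size, already standing in one compartment near the hinge; it shows which compartment is for vials. Origin at the centre of its bottom.
- kept_stopper: Black rubber stopper, 24 mm wide and 24 mm tall, already standing in the other compartment near the hinge; it shows which one is for stoppers. Origin at the centre of its underside.
- grey_controller: Obstacle, fixed: grey controller box left of the case, 235 x 310 x 150 mm (its right face at world y = -0.095, far face at x = 0.573). Keep the gripper's body clear of it when working in the left compartment, and pass over it above 0.17 m. Also fixed: a black upright binder, 318 mm tall, at x 0.58 to 0.86, y 0.35 to 0.43.
- lid_stay: Bystander: slotted steel lid stay, 103 x 17 x 3 mm (with a brass stud), lying on the worktop beyond the case. Origin at the centre of its underside.
- hex_key: Bystander: L-shaped hex key, 24 x 77 x 5 mm, lying on the worktop.
- stopwatch: Bystander: black stopwatch, 61 x 69 x 18 mm, lying on the worktop behind the grey controller.
- pen: Bystander: black pen, 141 mm long, 11 mm thick, lying on the worktop beyond the lid.
Not all that is in view belongs to the job. What is shaped like the vial_black but orange or purple is not meant.

How it is judged:
On the way, in this order (a step that is already met when the one before it is completed fails the run):
1. every vial stands upright in the compartment with the kept vial and the red stopper is in the other with the black one, let go, the lid still lying open (x of kept_vial in the frame of case between -0.052 and 0.052 m and z of each of kept_vial, vial_white, vial_black, kept_stopper, red_stopper in the frame of case below 0.02 m and angle between each of kept_vial, vial_white, vial_black's own z axis and vertical below 0.2 rad and x of vial_white in the frame of case between -0.052 and 0.052 m and x of vial_black in the frame of case between -0.052 and 0.052 m and x of kept_stopper in the frame of case between -0.052 and 0.052 m and x of red_stopper in the frame of case between -0.052 and 0.052 m and ((y of kept_vial in the frame of case between 0.002 and 0.093 m and y of vial_white in the frame of case between 0.002 and 0.093 m and y of vial_black in the frame of case between 0.002 and 0.093 m and y of kept_stopper in the frame of case between -0.093 and -0.002 m and y of red_stopper in the frame of case between -0.093 and -0.002 m) or (y of kept_vial in the frame of case between -0.093 and -0.002 m and y of vial_white in the frame of case between -0.093 and -0.002 m and y of vial_black in the frame of case between -0.093 and -0.002 m and y of kept_stopper in the frame of case between 0.002 and 0.093 m and y of red_stopper in the frame of case between 0.002 and 0.093 m)) and contact force between the fingers and kept_vial below 0.1 N and contact force between the fingers and vial_white below 0.1 N and contact force between the fingers and vial_black below 0.1 N and contact force between the fingers and kept_stopper below 0.1 N and contact force between the fingers and red_stopper below 0.1 N and value of joint lid below 0.15 rad), for 0.2 s.
2. the lid is lifted clear by its handle (value of joint lid above 0.6 rad and contact force between the fingers and lid above 1 N and distance between the grasp point and lid_handle below 0.06 m), for 0.1 s.
At the end, for the whole second after the job is handed in: Fingers hold the lid (over 1 N) with the TCP within 60 mm of the handle bar's middle; lid still within 0.1 rad of its balance point, 1.90 rad from lying open; all vials upright (within 0.2 rad) on the floor of one compartment, both stoppers on the floor of the other (x of kept_vial in the frame of case between -0.052 and 0.052 m and z of each of kept_vial, vial_white, vial_black, kept_stopper, red_stopper in the frame of case below 0.02 m and angle between each of kept_vial, vial_white, vial_black's own z axis and vertical below 0.2 rad and x of vial_white in the frame of case between -0.052 and 0.052 m and x of vial_black in the frame of case between -0.052 and 0.052 m and x of kept_stopper in the frame of case between -0.052 and 0.052 m and x of red_stopper in the frame of case between -0.052 and 0.052 m and ((y of kept_vial in the frame of case between 0.002 and 0.093 m and y of vial_white in the frame of case between 0.002 and 0.093 m and y of vial_black in the frame of case between 0.002 and 0.093 m and y of kept_stopper in the frame of case between -0.093 and -0.002 m and y of red_stopper in the frame of case between -0.093 and -0.002 m) or (y of kept_vial in the frame of case between -0.093 and -0.002 m and y of vial_white in the frame of case between -0.093 and -0.002 m and y of vial_black in the frame of case between -0.093 and -0.002 m and y of kept_stopper in the frame of case between 0.002 and 0.093 m and y of red_stopper in the frame of case between 0.002 and 0.093 m)) and contact force between the fingers and kept_vial below 0.1 N and contact force between the fingers and vial_white below 0.1 N and contact force between the fingers and vial_black below 0.1 N and contact force between the fingers and kept_stopper below 0.1 N and contact force between the fingers and red_stopper below 0.1 N and value of joint lid between 1.8 and 2 rad and velocity of joint lid between -0.1 and 0.1 rad/s and contact force between the fingers and lid above 1 N and distance between the grasp point and lid_handle below 0.06 m); the arm keeps its last pose, push and grip.
It fails at once if the lid is thrown or dropped (faster than 3 rad/s) (velocity of joint lid above 3 rad/s or velocity of joint lid below -3 rad/s).
It fails at once if the lid falls over towards shut (beyond 2.4 rad) (value of joint lid above 2.4 rad).
It fails at once if the lid stay, hex key, stopwatch or pen is moved by more than 20 mm (distance of any of lid_stay, hex_key, stopwatch, pen from where it was at the start of the episode above 0.02 m).
It also fails if it takes over 72 s, if anything falls off the work surface, if the arm or the gripper's body presses on something with over 40 N, if the wrist force passes 120 N, or if a joint passes its speed limit or range.

## Robot

A 7-joint arm with a two-finger parallel gripper is mounted at the origin on a cart in front of the work surface, level with it; the furniture and walls round the work are solid. World frame = base frame: x ahead of the robot, y to its left, z up, the work surface at z = 0. Lengths are in m, angles in rad, forces in N, time in s.
With the tool pointing down it reaches from about 0.425 to 0.925 m from the base axis. Payload 6.8 kg.
Tool frame: the origin (TCP) lies between the finger pads, 19 mm behind the fingertips; this is the grasp point; z points along the fingers, y is the line along which they close (so a half turn about z gives the same grasp; the last joint's range is limited). The gripper opens to 85 mm and grips with 20 to 120 N. Pads are 22 mm wide; open, the fingers measure 114 mm over their backs; the gripper's body (76 mm by 85 mm) begins 54 mm behind the grasp point. The pads swing forward as they close: fully open they stand 13 mm farther back than shut.
Start: joints at [-1.411, 0.477, 0.022, 1.555, -0.011, 1.109, -0.083], TCP at [0.179, 0.651, 0.25] pointing down, gripper open.
Joint ranges: [-2.96, 2.96], [-0.34, 2.1], [-1.41, 1.46], [0.24, 2.44], [-1.37, 4.51], [0.17, 1.92], [-2.96, 2.96]. Speed limits (rad/s): [2.39, 2.39, 3.14, 3.14, 3.14, 3.14, 3.14].

## Interface

Orientations are given as a rotation vector (axis times angle).
In Python, from bench import get_obs, grab_frame, hand_in gives the robot as it stands.
- The arm moves only by the tool drive_tool, never from a script. Its argument "rows" is a list of rows, each an object with "offset": the shift along the tool's x, y, z as a fraction of full scale, a list of three; "rotation": the turn, a rotation vector about the tool's x, y, z as a fraction of full scale, a list of three; "claw": the opening, from 0 (shut) to 1 (fully open). In form: [{"offset": [tx, ty, tz], "rotation": [wx, wy, wz], "claw": claw}, ...]. A call has 1 to 20 rows; each row is the pose to reach, as a shift and turn from the pose commanded when the call began, along the tool's axes at that moment; what a row does not reach only later rows make up. Full scale, the value 1, is 0.15 m for a shift and 2 rad for a turn. A row lasts 1/12 s, in which the tool goes at most 41.7 mm and 7.16 degrees, less where a joint would pass 70% of its speed; a pose out of reach is approached as far as the arm can. A call with a number of a shift or a turn outside -1 to 1 is refused whole. A call with a gripper value outside its range is refused whole. The fingers move at their own pace and stop on an object; "force" is the grip in N (left out, the last holds). Time passes only in rows, so rows that repeat a pose let the fingers close. It gives the time, the measured TCP pose, the force, the opening and the grip force at its end, in the units of the state.
- get_obs(): the state, without advancing time (a new reading comes with each control period).
- grab_frame(name): name is "side" or "top"; returns a dict with "frame" (400x640x3 uint8, red, green, blue), "z_map" (400x640 float32, m along the optical axis (not along the pixel's ray), 0 where there is no reading), "vfov" (degrees; the focal length in pixels is half the picture's height over the tangent of half this angle, whatever the lens; pixels are square), "cx", "cy" (the principal point, pixels), "D" ([k1, k2, p1, p2, k3] as OpenCV has them; the pictures are not rectified), "R" (3x3) and "t" (3): a world point X has camera coordinates R X + t. Camera axes: x right, y down, z forward; pixel columns grow to the right and rows downward; lengths in m; the calibration is good to about 2 mm. A picture is of the moment at which its call begins.
- hand_in(): hands the job in; it is judged then, once.
The state is a dict: "clock": time; "joints": joint angles; "qvel": joint speeds; "tau": joint torques, N m; "tcp_pos": TCP position; "orientation": TCP orientation; "contact_force": force on the tool from outside, world axes, zero at the start; "moment": the same for the moment, N m; "grip_width": finger opening in m; "gripper_force": force on a finger pad.
Only numpy, scipy, OpenCV 4.12 (cv2) and the standard library are available. Lean on these libraries where they do the work, as an engineer would, in place of code of your own. Each camera call takes 0.05 s, during which the arm holds its last target. There are 200 camera calls.

## Working session

There is one attempt and no reset: what is moved stays moved. The work goes in short steps, Python scripts to look and compute and a tool call to move; the robot and the scene stay as the last step left them, time stands still between calls to the robot, and variables do not carry over. Pictures are saved under pics/ and viewed, at most 10 in all, crops included, and the job is handed in when it is done.

Besides the shell and the picture viewer there is one more tool, called after "Request:" as a command line: name --argument value ..., lists and objects as JSON in quotes. drive_tool: Moves the arm, as the interface text tells. Its arguments: {"type":"object","properties":{"rows":{"type":"array","items":{"type":"object","properties":{"offset":{"type":"array","items":{"type":"number"}},"rotation":{"type":"array","items":{"type":"number"}},"claw":{"type":"number"}}}},"force":{"type":"number"}},"required":["rows"]}

```bash
mkdir -p pics; ls; cat > h.py <<'E'
import numpy as np,cv2,pickle
from bench import get_obs,grab_frame,hand_in
def K(f):
    h=f["frame"].shape[0]; fl=h/2/np.tan(np.radians(f["vfov"])/2)
    return np.array([[fl,0,f["cx"]],[0,fl,f["cy"]],[0,0,1.]])
def ray(f,u,v):
    p=cv2.undistortPoints(np.array([[[u,v]]],float),K(f),np.array(f["D"],float))[0,0]
    R=np.array(f["R"]);t=np.array(f["t"])
    return -R.T@t, R.T@np.array([p[0],p[1],1.])
def atz(f,u,v,z):
    c,d=ray(f,u,v); return c+d*(z-c[2])/d[2]
def dep(f,u,v):
    c,d=ray(f,u,v); return c+d*f["z_map"][int(v),int(u)]
def proj(f,X):
    r,_=cv2.Rodrigues(np.array(f["R"],float))
    return cv2.projectPoints(np.array(X,float).reshape(-1,1,3),r,np.array(f["t"],float),K(f),np.array(f["D"],float))[0][:,0]
def tri(fs,uvs):
    A=np.zeros((3,3));b=np.zeros(3)
    for f,(u,v) in zip(fs,uvs):
        c,d=ray(f,u,v);d/=np.linalg.norm(d);P=np.eye(3)-np.outer(d,d);A+=P;b+=P@c
    return np.linalg.solve(A,b)
E
python3 - <<'E'
from h import *
for n in("side","top"):
    f=grab_frame(n);pickle.dump(f,open(n+"0.pkl","wb"));cv2.imwrite(f"pics/{n}0.png",f["frame"][...,::-1])
    print(n,-np.array(f["R"]).T@f["t"],f["vfov"],f["D"],np.array(f["R"])[2])
o=get_obs();print({k:np.round(v,3) for k,v in o.items()})
E
```

```text
pics
side [ 0.29553785 -0.95179354  0.76411032] 49.19333586992157 [-0.02509756  0.          0.          0.          0.        ] [ 0.26380551  0.69504365 -0.66882059]
top [ 0.46929669 -0.21932051  0.90354686] 53.01586410134326 [-0.01041424  0.          0.          0.          0.        ] [ 0.10825444  0.01309549 -0.99403696]
{'clock': np.float64(0.1), 'joints': array([-1.411,  0.478,  0.022,  1.556, -0.012,  1.109, -0.083]), 'qvel': array([ 0.   , -0.002,  0.001, -0.004,  0.   ,  0.001, -0.   ]), 'tau': array([ 4.0000e-03, -5.9776e+01,  1.6130e+00, -2.8195e+01,  1.3000e-02,
        5.0000e-03, -0.0000e+00]), 'tcp_pos': array([0.178, 0.65 , 0.249]), 'orientation': array([-4.190e-01, -3.113e+00,  2.000e-03]), 'contact_force': array([ 0.556, -0.231, -0.532]), 'moment': array([0.04 , 0.002, 0.005]), 'gripper_force': np.float64(0.0), 'grip_width': np.float64(0.085)}
```

View pics/top0.png

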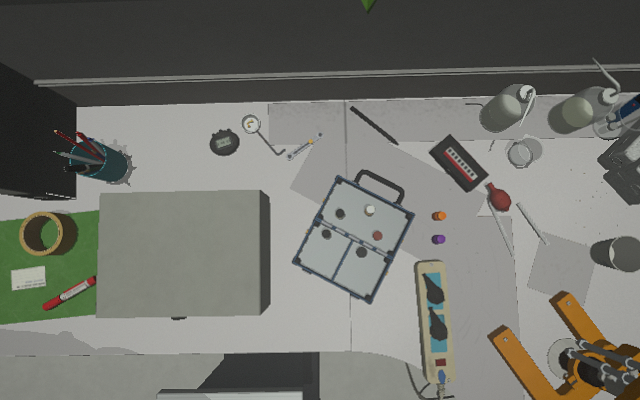

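View pics/side0.png

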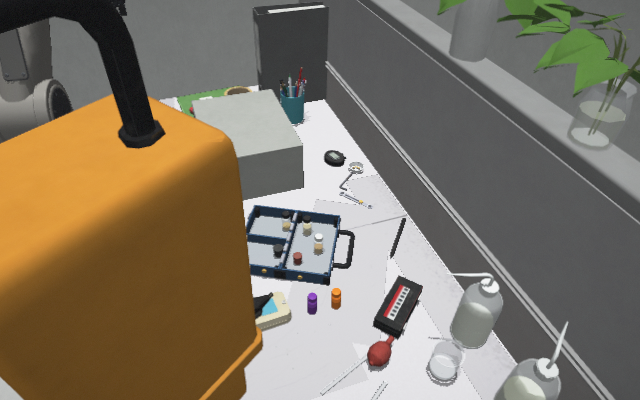

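The top view shows the case at (350,240), turned about 25°, and the lid towards the handle at (380,185). In the lid are a black cap (340,213), a white cap (370,210) and the red stopper (377,236). In the lower half are the kept vial (326,234) and the black stopper (361,252). The orange and purple lookalikes at (439,216) and (439,239) stand outside the case. I'll enlarge both views to confirm.

```bash
python3 - <<'E'
from h import *
a=pickle.load(open("top0.pkl","rb"))["frame"][160:310,280:460,::-1]
b=pickle.load(open("side0.pkl","rb"))["frame"][195:325,240:380,::-1]
cv2.imwrite("pics/ct.png",cv2.resize(a,None,fx=4,fy=4,interpolation=cv2.INTER_CUBIC))
cv2.imwrite("pics/cs.png",cv2.resize(b,None,fx=4.5,fy=4.5,interpolation=cv2.INTER_CUBIC))
E
```

```text
(no output)
```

View pics/ct.png

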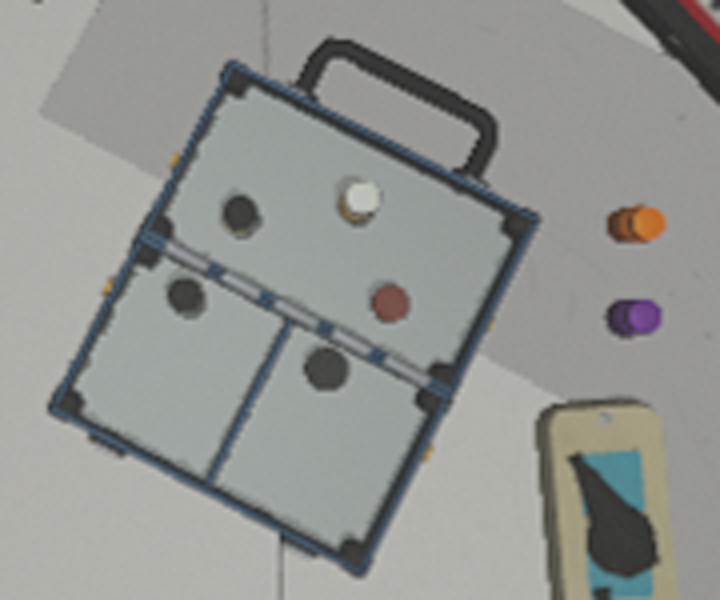

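View pics/cs.png

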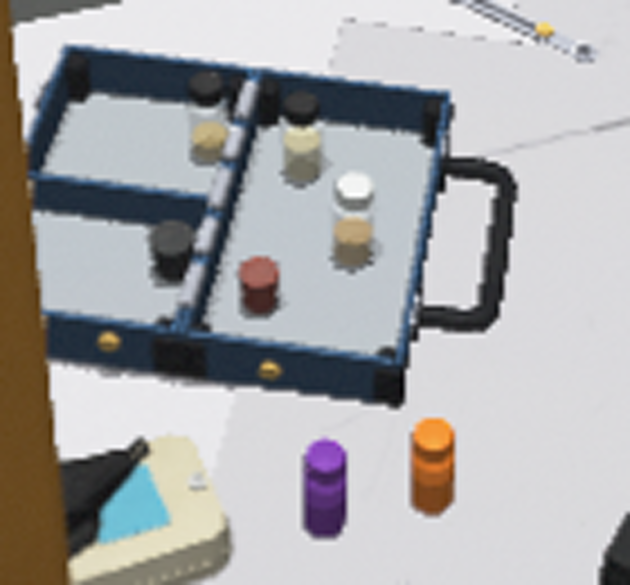

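```bash
python3 - <<'E'
from h import *
T=pickle.load(open("top0.pkl","rb"));S=pickle.load(open("side0.pkl","rb"))
t=lambda x,y:(280+(x+.5)/4-.5,160+(y+.5)/4-.5)
s=lambda x,y:(240+(x+.5)/4.5-.5,195+(y+.5)/4.5-.5)
P=dict(black=((241,213),(302,105),.054),white=((362,196),(354,184),.054),red=((391,302),(260,270),.027),kv=((187,295),(207,86),.054),ks=((327,368),(172,234),.027),handle=((417,84),(503,243),.026))
for k,(a,b,z) in P.items():
    print(k,tri((T,S),(t(*a),s(*b))).round(4),atz(T,*t(*a),z).round(4),atz(S,*s(*b),z).round(4),dep(T,*t(*a)).round(4))
c=np.array([atz(T,*t(*p),.034)[:2] for p in((232,65),(537,218),(362,572),(55,405))])
print(c, np.linalg.norm(c-np.roll(c,-1,0),axis=1))
e=(c[0]-c[3]+c[1]-c[2]);e/=np.linalg.norm(e);e2=(c[0]+c[3]-c[1]-c[2]);e2/=np.linalg.norm(e2)
print("x",e,"y",e2,np.degrees(np.arctan2(e[1],e[0])),np.degrees(np.arctan2(-e2[0],e2[1])))
m=c.mean(0);print("hinge",m)
# side rim corners
for p in((447,93),(403,365)): print(atz(S,*s(*p),.034))
th=(np.arctan2(e[1],e[0])+np.arctan2(-e2[0],e2[1]))/2
print(th);R=np.array([[np.cos(th),-np.sin(th)],[np.sin(th),np.cos(th)]])
print("case",m-R@[.054,0],"handle pred",m+R@[.144,0])
for k,(a,b,z) in P.items():
    print(k,(R.T@(atz(T,*t(*a),z)[:2]-m)).round(4),(R.T@(atz(S,*s(*b),z)[:2]-m)).round(4))
E
```

```text
black [ 0.5301 -0.2495  0.0516] [ 0.5296 -0.2493  0.054 ] [ 0.5296 -0.2519  0.054 ] [ 0.5298 -0.2494  0.0515]
white [ 0.5368 -0.3136  0.0534] [ 0.5371 -0.3137  0.054 ] [ 0.5362 -0.3141  0.054 ] [ 0.5371 -0.3136  0.0543]
red [ 0.4813 -0.3304  0.0269] [ 0.4812 -0.3303  0.027 ] [ 0.4815 -0.3305  0.027 ] [ 0.4812 -0.3303  0.0274]
kv [ 0.4873 -0.2197  0.0514] [ 0.4869 -0.2196  0.054 ] [ 0.4869 -0.2224  0.054 ] [ 0.4869 -0.2196  0.0531]
ks [ 0.4465 -0.2944  0.028 ] [ 0.4464 -0.2944  0.027 ] [ 0.4467 -0.2934  0.027 ] [ 0.4465 -0.2942  0.0296]
handle [ 0.6024 -0.35    0.0241] [ 0.6006 -0.3493  0.026 ] [ 0.6032 -0.3517  0.026 ] [ 0.6007 -0.3493  0.0256]
[[ 0.61241192 -0.24729958]
 [ 0.52454436 -0.4100337 ]
 [ 0.33899761 -0.30881602]
 [ 0.43008506 -0.14736336]] [0.18494081 0.21135897 0.18537499 0.20791905]
x [ 0.87739822 -0.47976282] y [0.48327054 0.87547106] -28.669912574493306 -28.899225068507707
hinge [ 0.47650974 -0.27837816]
[ 0.61337827 -0.2481491   0.034     ]
[ 0.5254525  -0.41419676  0.034     ]
-0.5023854997020878
case [ 0.42918217 -0.25237621] handle pred [ 0.60271658 -0.3477167 ]
black [0.0325 0.0511] [0.0338 0.0488]
white [ 0.0701 -0.0017] [ 0.0695 -0.0025]
red [ 0.0291 -0.0433] [ 0.0295 -0.0433]
kv [-0.0192  0.0565] [-0.0178  0.054 ]
ks [-0.0187 -0.0286] [-0.0188 -0.0275]
handle [ 0.1429 -0.0024] [ 0.1464 -0.0033]
```

All measured heights fit: vial tops about 53 mm, stopper tops about 27 mm, handle top about 25 mm. That makes the following the right targets:
- The black vial at top (340,213), the one inside the lid, in lid coordinates (0.033, 0.050).
- The white vial at (370,209).
- The red stopper at (377,235).

The orange and purple ones stand outside the case. I'll first turn the tool to the case axes and move over.

Request:
drive_tool --rows '[{"offset": [-1,0,0],"rotation": [0,0,0.118],"claw": 0.6},{"offset": [-1,0,0],"rotation": [0,0,0.118],"claw": 0.6},{"offset": [-1,0,0],"rotation": [0,0,0.118],"claw": 0.6},{"offset": [-1,0,0],"rotation": [0,0,0.118],"claw": 0.6},{"offset": [-1,0,0],"rotation": [0,0,0.118],"claw": 0.6}]' --force 30

```text
clock: 0.52
tcp_pos: [0.3321, 0.6069, 0.2496]
orientation: [0.798, 3.033, -0.002]
contact_force: [0.3, -0.1, -0.3]
grip_width: 0.0515
gripper_force: 0.0
```

Request:
drive_tool --rows '[{"offset": [-1,0,0],"rotation": [0,0,0],"claw": 0.6},{"offset": [-1,0,0],"rotation": [0,0,0],"claw": 0.6},{"offset": [-1,0,0],"rotation": [0,0,0],"claw": 0.6},{"offset": [-1,0,0],"rotation": [0,0,0],"claw": 0.6},{"offset": [-1,0,0],"rotation": [0,0,0],"claw": 0.6}]'

```text
clock: 0.93
tcp_pos: [0.4621, 0.5327, 0.2497]
orientation: [0.798, 3.034, -0.004]
contact_force: [1.1, -0.8, -0.4]
grip_width: 0.0511
gripper_force: 0.0
```

Request:
drive_tool --rows '[{"offset": [-1,-1,0],"rotation": [0,0,0],"claw": 0.6},{"offset": [-1,-1,0],"rotation": [0,0,0],"claw": 0.6},{"offset": [-1,-1,0],"rotation": [0,0,0],"claw": 0.6},{"offset": [-1,-1,0],"rotation": [0,0,0],"claw": 0.6},{"offset": [-1,-1,0],"rotation": [0,0,0],"claw": 0.6},{"offset": [-1,-1,0],"rotation": [0,0,0],"claw": 0.6}]'

```text
clock: 1.43
tcp_pos: [0.5167, 0.3254, 0.25]
orientation: [0.799, 3.036, -0.007]
contact_force: [0.9, -0.9, 0.5]
grip_width: 0.0506
gripper_force: 0.0
```

Request:
drive_tool --rows '[{"offset": [-1,-1,0],"rotation": [0,0,0],"claw": 0.6},{"offset": [-1,-1,0],"rotation": [0,0,0],"claw": 0.6},{"offset": [-1,-1,0],"rotation": [0,0,0],"claw": 0.6},{"offset": [-1,-1,0],"rotation": [0,0,0],"claw": 0.6},{"offset": [-1,-1,0],"rotation": [0,0,0],"claw": 0.6},{"offset": [-1,-1,0],"rotation": [0,0,0],"claw": 0.6}]'

```text
clock: 1.93
tcp_pos: [0.5742, 0.1218, 0.2502]
orientation: [0.8, 3.036, -0.006]
contact_force: [0.2, -1.1, -0.2]
grip_width: 0.0513
gripper_force: 0.0
```

Request:
drive_tool --rows '[{"offset": [-0.5,-1,0],"rotation": [0,0,0],"claw": 0.6},{"offset": [-0.5,-1,0],"rotation": [0,0,0],"claw": 0.6},{"offset": [-0.5,-1,0],"rotation": [0,0,0],"claw": 0.6},{"offset": [-0.5,-1,0],"rotation": [0,0,0],"claw": 0.6},{"offset": [-0.5,-1,0],"rotation": [0,0,0],"claw": 0.6}]'

```text
clock: 2.35
tcp_pos: [0.5645, -0.0458, 0.2503]
orientation: [0.801, 3.037, -0.007]
contact_force: [-0.1, -0.7, 0.4]
grip_width: 0.0511
gripper_force: 0.0
```

Request:
drive_tool --rows '[{"offset": [-0.4,-1,0],"rotation": [0,0,0],"claw": 0.6},{"offset": [-0.4,-1,0],"rotation": [0,0,0],"claw": 0.6},{"offset": [-0.4,-1,0],"rotation": [0,0,0],"claw": 0.6},{"offset": [-0.4,-1,0],"rotation": [0,0,0],"claw": 0.6},{"offset": [-0.4,-1,0],"rotation": [0,0,0],"claw": 0.6},{"offset": [-0.4,-1,0],"rotation": [0,0,0],"claw": 0.6}]'

```text
clock: 2.85
tcp_pos: [0.5453, -0.1985, 0.2498]
orientation: [-0.79, -3.04, 0.001]
contact_force: [0.1, 1.0, -0.7]
grip_width: 0.0514
gripper_force: 0.0
```

```bash
cat >> h.py <<'E'
from scipy.spatial.transform import Rotation as Ro
H=np.array([.4765,-.279]);th=-.5024
C=np.array([[np.cos(th),-np.sin(th)],[np.sin(th),np.cos(th)]])
def W(x,y,z): return np.r_[H+C@[x,y],z]
def offs(pts):
    o=get_obs();R=Ro.from_rotvec(o["orientation"]).as_matrix()
    print("clock",round(float(o["clock"]),2),"tcp",o["tcp_pos"].round(4),"yaw y_t",np.degrees(np.arctan2(R[1,1],R[0,1])).round(2),"z_t",R[:,2].round(3))
    for p in pts: print(np.round(p,4),(R.T@(np.array(p)-o["tcp_pos"])/.15).round(3))
E
python3 - <<'E'
from h import *
offs([(.4813,-.3304,.12),(.4813,-.3304,.026),W(-.065,-.048,.1),W(-.065,-.048,.03)])
E
```

```text
clock 2.85 tcp [ 0.5453 -0.1985  0.2498] yaw y_t 60.85 z_t [-0.001 -0.    -1.   ]
[ 0.4813 -0.3304  0.12  ] [-0.056 -0.975  0.866]
[ 0.4813 -0.3304  0.026 ] [-0.056 -0.975  1.493]
[ 0.3964 -0.2898  0.1   ] [ 0.57  -1.014  1.   ]
[ 0.3964 -0.2898  0.03  ] [ 0.57  -1.014  1.466]
```

Request:
drive_tool --rows '[{"offset": [-0.056,-0.975,0],"rotation": [0,0,0],"claw": 0.6},{"offset": [-0.056,-0.975,0.4],"rotation": [0,0,0],"claw": 0.6},{"offset": [-0.056,-0.975,0.8],"rotation": [0,0,0],"claw": 0.6},{"offset": [-0.056,-0.975,0.9],"rotation": [0,0,0],"claw": 0.6},{"offset": [-0.056,-0.975,1],"rotation": [0,0,0],"claw": 0.6},{"offset": [-0.056,-0.975,1],"rotation": [0,0,0],"claw": 0.6},{"offset": [-0.056,-0.975,1],"rotation": [0,0,0],"claw": 0.6},{"offset": [-0.056,-0.975,1],"rotation": [0,0,0],"claw": 0.6}]'

```text
clock: 3.52
tcp_pos: [0.4831, -0.3268, 0.0992]
orientation: [-0.781, -3.041, -0.002]
contact_force: [0.5, -0.3, 0.7]
grip_width: 0.0514
gripper_force: 0.0
```

```bash
python3 - <<'E'
from h import *
f=grab_frame("side");cv2.imwrite("pics/s1.png",cv2.resize(f["frame"][170:320,230:390,::-1],None,fx=4,fy=4,interpolation=cv2.INTER_CUBIC))
offs([(.4813,-.3304,.026)])
E
```

```text
clock 3.57 tcp [ 0.4844 -0.327   0.1007] yaw y_t 61.26 z_t [ 0.001  0.001 -1.   ]
[ 0.4813 -0.3304  0.026 ] [ 0.008 -0.03   0.498]
```

View pics/s1.png

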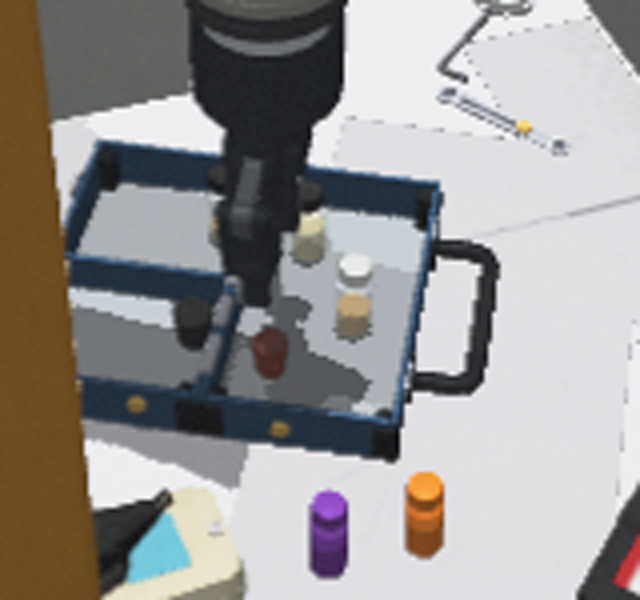

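The gripper hangs over the red stopper (crop 266,352), clear of the vials. Next I'll go down and grip.

Request:
drive_tool --rows '[{"offset": [0.008,-0.03,0.2],"rotation": [0,0,0],"claw": 0.6},{"offset": [0.008,-0.03,0.4],"rotation": [0,0,0],"claw": 0.6},{"offset": [0.008,-0.03,0.5],"rotation": [0,0,0],"claw": 0.6},{"offset": [0.008,-0.03,0.5],"rotation": [0,0,0],"claw": 0.6},{"offset": [0.008,-0.03,0.5],"rotation": [0,0,0],"claw": 0.1},{"offset": [0.008,-0.03,0.5],"rotation": [0,0,0],"claw": 0.1},{"offset": [0.008,-0.03,0.5],"rotation": [0,0,0],"claw": 0.1},{"offset": [0.008,-0.03,0.5],"rotation": [0,0,0],"claw": 0.1},{"offset": [0.008,-0.03,0.5],"rotation": [0,0,0],"claw": 0.1},{"offset": [0.008,-0.03,0.5],"rotation": [0,0,0],"claw": 0.1}]' --force 25

```text
clock: 4.4
tcp_pos: [0.4815, -0.3324, 0.0271]
orientation: [0.781, 3.039, -0.0]
contact_force: [0.7, 1.8, 7.1]
grip_width: 0.0191
gripper_force: 24.5
```

```bash
python3 - <<'E'
from h import *
offs([W(-.062,-.048,.1),W(-.062,-.048,.027)])
E
```

```text
clock 4.4 tcp [ 0.4815 -0.3324  0.0271] yaw y_t 61.16 z_t [ 0.004 -0.001 -1.   ]
[ 0.399  -0.2912  0.1   ] [ 0.612 -0.024 -0.488]
[ 0.399  -0.2912  0.027 ] [ 0.614 -0.024 -0.002]
```

Request:
drive_tool --rows '[{"offset": [0,0,-0.2],"rotation": [0,0,0],"claw": 0.1},{"offset": [0,0,-0.4],"rotation": [0,0,0],"claw": 0.1},{"offset": [0.1,0,-0.5],"rotation": [0,0,0],"claw": 0.1},{"offset": [0.3,0,-0.5],"rotation": [0,0,0],"claw": 0.1},{"offset": [0.5,-0.02,-0.5],"rotation": [0,0,0],"claw": 0.1},{"offset": [0.61,-0.02,-0.5],"rotation": [0,0,0],"claw": 0.1},{"offset": [0.61,-0.02,-0.4],"rotation": [0,0,0],"claw": 0.1},{"offset": [0.61,-0.02,-0.2],"rotation": [0,0,0],"claw": 0.1},{"offset": [0.61,-0.02,-0.08],"rotation": [0,0,0],"claw": 0.1},{"offset": [0.61,-0.02,-0.01],"rotation": [0,0,0],"claw": 0.1},{"offset": [0.61,-0.02,-0.01],"rotation": [0,0,0],"claw": 0.1},{"offset": [0.61,-0.02,-0.01],"rotation": [0,0,0],"claw": 0.1}]'

```text
clock: 5.4
tcp_pos: [0.3981, -0.2908, 0.0268]
orientation: [0.783, 3.042, -0.0]
contact_force: [0.1, 0.2, 0.7]
grip_width: 0.0185
gripper_force: 24.9
```

Request:
drive_tool --rows '[{"offset": [0,0,0],"rotation": [0,0,0],"claw": 0.42},{"offset": [0,0,0],"rotation": [0,0,0],"claw": 0.42},{"offset": [0,0,0],"rotation": [0,0,0],"claw": 0.42},{"offset": [0,0,0],"rotation": [0,0,0],"claw": 0.42},{"offset": [0,0,-0.2],"rotation": [0,0,0],"claw": 0.42},{"offset": [0,0,-0.5],"rotation": [0,0,0],"claw": 0.42},{"offset": [0,0,-0.6],"rotation": [0,0,0],"claw": 0.42},{"offset": [0,0,-0.6],"rotation": [0,0,0],"claw": 0.42},{"offset": [0,0,-0.6],"rotation": [0,0,0],"claw": 0.42}]'

```text
clock: 6.15
tcp_pos: [0.3987, -0.2908, 0.1177]
orientation: [0.782, 3.04, -0.0]
contact_force: [-0.2, 0.2, -0.7]
grip_width: 0.0359
gripper_force: 0.0
```

```bash
python3 - <<'E'
from h import *
offs([(.5368,-.3138,.115),(.5368,-.3138,.046)])
E
```

```text
clock 6.15 tcp [ 0.3987 -0.2908  0.1177] yaw y_t 61.15 z_t [ 0.003 -0.001 -1.   ]
[ 0.5368 -0.3138  0.115 ] [-0.88   0.31   0.021]
[ 0.5368 -0.3138  0.046 ] [-0.879  0.31   0.481]
```

Request:
drive_tool --rows '[{"offset": [-0.2,0.07,0],"rotation": [0,0,0],"claw": 0.55},{"offset": [-0.45,0.16,0],"rotation": [0,0,0],"claw": 0.55},{"offset": [-0.7,0.25,0],"rotation": [0,0,0],"claw": 0.55},{"offset": [-0.88,0.31,0],"rotation": [0,0,0],"claw": 0.55},{"offset": [-0.88,0.31,0.05],"rotation": [0,0,0],"claw": 0.55},{"offset": [-0.88,0.31,0.2],"rotation": [0,0,0],"claw": 0.55},{"offset": [-0.88,0.31,0.4],"rotation": [0,0,0],"claw": 0.55},{"offset": [-0.88,0.31,0.48],"rotation": [0,0,0],"claw": 0.55},{"offset": [-0.88,0.31,0.48],"rotation": [0,0,0],"claw": 0.55},{"offset": [-0.88,0.31,0.48],"rotation": [0,0,0],"claw": 0.1},{"offset": [-0.88,0.31,0.48],"rotation": [0,0,0],"claw": 0.1},{"offset": [-0.88,0.31,0.48],"rotation": [0,0,0],"claw": 0.1},{"offset": [-0.88,0.31,0.48],"rotation": [0,0,0],"claw": 0.1},{"offset": [-0.88,0.31,0.48],"rotation": [0,0,0],"claw": 0.1},{"offset": [-0.88,0.31,0.48],"rotation": [0,0,0],"claw": 0.1}]'

```text
clock: 7.4
tcp_pos: [0.5366, -0.3139, 0.0456]
orientation: [0.783, 3.041, -0.0]
contact_force: [-1.2, 0.4, 5.4]
grip_width: 0.0196
gripper_force: 26.2
```

```bash
python3 - <<'E'
from h import *
offs([W(-.086,.0465,.115),W(-.086,.0465,.046)])
E
```

```text
clock 7.4 tcp [ 0.5366 -0.3139  0.0456] yaw y_t 61.13 z_t [ 0.002 -0.001 -1.   ]
[ 0.4235 -0.1968  0.115 ] [ 1.036  0.32  -0.464]
[ 0.4235 -0.1968  0.046 ] [ 1.037  0.32  -0.004]
```

Request:
drive_tool --rows '[{"offset": [0,0,-0.2],"rotation": [0,0,0],"claw": 0.1},{"offset": [0,0,-0.4],"rotation": [0,0,0],"claw": 0.1},{"offset": [0.1,0.03,-0.52],"rotation": [0,0,0],"claw": 0.1},{"offset": [0.3,0.1,-0.52],"rotation": [0,0,0],"claw": 0.1},{"offset": [0.5,0.16,-0.52],"rotation": [0,0,0],"claw": 0.1},{"offset": [0.7,0.23,-0.52],"rotation": [0,0,0],"claw": 0.1},{"offset": [0.9,0.29,-0.52],"rotation": [0,0,0],"claw": 0.1},{"offset": [1.0,0.32,-0.52],"rotation": [0,0,0],"claw": 0.1},{"offset": [1.0,0.32,-0.5],"rotation": [0,0,0],"claw": 0.1},{"offset": [1.0,0.32,-0.3],"rotation": [0,0,0],"claw": 0.1},{"offset": [1.0,0.32,-0.12],"rotation": [0,0,0],"claw": 0.1},{"offset": [1.0,0.32,-0.04],"rotation": [0,0,0],"claw": 0.1},{"offset": [1.0,0.32,-0.01],"rotation": [0,0,0],"claw": 0.1},{"offset": [1.0,0.32,-0.01],"rotation": [0,0,0],"claw": 0.1},{"offset": [1.0,0.32,-0.01],"rotation": [0,0,0],"claw": 0.1}]'

```text
clock: 8.65
tcp_pos: [0.4284, -0.1999, 0.0462]
orientation: [0.784, 3.041, -0.0]
contact_force: [1.2, -0.1, 0.2]
grip_width: 0.0198
gripper_force: 24.8
```

Request:
drive_tool --rows '[{"offset": [0,0,0],"rotation": [0,0,0],"claw": 0.38},{"offset": [0,0,0],"rotation": [0,0,0],"claw": 0.38},{"offset": [0,0,0],"rotation": [0,0,0],"claw": 0.38},{"offset": [0,0,0],"rotation": [0,0,0],"claw": 0.38},{"offset": [0,0,-0.2],"rotation": [0,0,0],"claw": 0.38},{"offset": [0,0,-0.4],"rotation": [0,0,0],"claw": 0.38},{"offset": [0,0,-0.5],"rotation": [0,0,0],"claw": 0.38},{"offset": [0,0,-0.5],"rotation": [0,0,0],"claw": 0.38}]'

```text
clock: 9.32
tcp_pos: [0.4298, -0.1999, 0.124]
orientation: [0.782, 3.037, 0.0]
contact_force: [0.2, -0.2, -0.1]
grip_width: 0.0327
gripper_force: 0.0
```

```bash
python3 - <<'E'
from h import *
offs([(.53,-.2498,.115),(.53,-.2498,.046)])
f=grab_frame("side");cv2.imwrite("pics/s2.png",cv2.resize(f["frame"][170:320,230:390,::-1],None,fx=4,fy=4,interpolation=cv2.INTER_CUBIC))
E
```

```text
clock 9.32 tcp [ 0.4298 -0.1999  0.124 ] yaw y_t 61.13 z_t [ 0.006 -0.001 -1.   ]
[ 0.53   -0.2498  0.115 ] [-0.746  0.031  0.065]
[ 0.53   -0.2498  0.046 ] [-0.743  0.03   0.525]
```

View pics/s2.png

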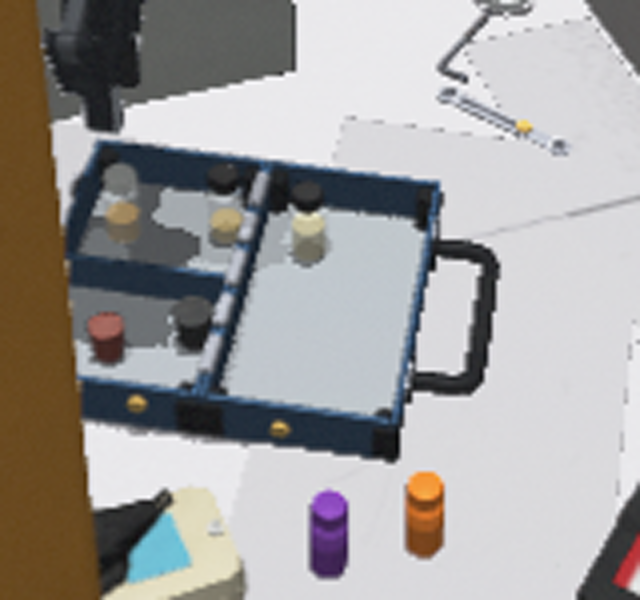

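The white vial stands upright in the vial compartment (121,200) and the red stopper stands beside the black one (107,335). Next is the black vial.

Request:
drive_tool --rows '[{"offset": [-0.2,0.01,0],"rotation": [0,0,0],"claw": 0.46},{"offset": [-0.45,0.02,0],"rotation": [0,0,0],"claw": 0.46},{"offset": [-0.7,0.03,0],"rotation": [0,0,0],"claw": 0.46},{"offset": [-0.745,0.03,0],"rotation": [0,0,0],"claw": 0.46},{"offset": [-0.745,0.03,0.1],"rotation": [0,0,0],"claw": 0.46},{"offset": [-0.745,0.03,0.25],"rotation": [0,0,0],"claw": 0.46},{"offset": [-0.745,0.03,0.45],"rotation": [0,0,0],"claw": 0.46},{"offset": [-0.745,0.03,0.52],"rotation": [0,0,0],"claw": 0.46},{"offset": [-0.745,0.03,0.52],"rotation": [0,0,0],"claw": 0.46},{"offset": [-0.745,0.03,0.52],"rotation": [0,0,0],"claw": 0.1},{"offset": [-0.745,0.03,0.52],"rotation": [0,0,0],"claw": 0.1},{"offset": [-0.745,0.03,0.52],"rotation": [0,0,0],"claw": 0.1},{"offset": [-0.745,0.03,0.52],"rotation": [0,0,0],"claw": 0.1},{"offset": [-0.745,0.03,0.52],"rotation": [0,0,0],"claw": 0.1},{"offset": [-0.745,0.03,0.52],"rotation": [0,0,0],"claw": 0.1}]'

```text
clock: 10.62
tcp_pos: [0.5282, -0.2492, 0.0437]
orientation: [0.783, 3.041, 0.0]
contact_force: [-0.1, -0.6, -1.2]
grip_width: 0.02
gripper_force: 25.1
```

```bash
python3 - <<'E'
from h import *
offs([W(-.05,.046,.115),W(-.05,.046,.046)])
E
```

```text
clock 10.62 tcp [ 0.5282 -0.2492  0.0437] yaw y_t 61.14 z_t [ 0.001 -0.    -1.   ]
[ 0.4548 -0.2146  0.115 ] [ 0.539 -0.034 -0.476]
[ 0.4548 -0.2146  0.046 ] [ 0.539 -0.034 -0.016]
```

Request:
drive_tool --rows '[{"offset": [0,0,-0.2],"rotation": [0,0,0],"claw": 0.1},{"offset": [0,0,-0.4],"rotation": [0,0,0],"claw": 0.1},{"offset": [0,0,-0.55],"rotation": [0,0,0],"claw": 0.1},{"offset": [0.15,-0.03,-0.56],"rotation": [0,0,0],"claw": 0.1},{"offset": [0.35,-0.03,-0.56],"rotation": [0,0,0],"claw": 0.1},{"offset": [0.54,-0.03,-0.56],"rotation": [0,0,0],"claw": 0.1},{"offset": [0.54,-0.03,-0.56],"rotation": [0,0,0],"claw": 0.1},{"offset": [0.54,-0.03,-0.5],"rotation": [0,0,0],"claw": 0.1},{"offset": [0.54,-0.03,-0.3],"rotation": [0,0,0],"claw": 0.1},{"offset": [0.54,-0.03,-0.12],"rotation": [0,0,0],"claw": 0.1},{"offset": [0.54,-0.03,-0.04],"rotation": [0,0,0],"claw": 0.1},{"offset": [0.54,-0.03,-0.01],"rotation": [0,0,0],"claw": 0.1},{"offset": [0.54,-0.03,-0.01],"rotation": [0,0,0],"claw": 0.1},{"offset": [0.54,-0.03,-0.01],"rotation": [0,0,0],"claw": 0.1}]'

```text
clock: 11.78
tcp_pos: [0.4557, -0.2145, 0.0443]
orientation: [0.783, 3.042, -0.001]
contact_force: [0.3, -0.7, -0.2]
grip_width: 0.0199
gripper_force: 24.8
```

Request:
drive_tool --rows '[{"offset": [0,0,0],"rotation": [0,0,0],"claw": 0.38},{"offset": [0,0,0],"rotation": [0,0,0],"claw": 0.38},{"offset": [0,0,0],"rotation": [0,0,0],"claw": 0.38},{"offset": [0,0,0],"rotation": [0,0,0],"claw": 0.38},{"offset": [0,0,-0.2],"rotation": [0,0,0],"claw": 0.38},{"offset": [0,0,-0.4],"rotation": [0,0,0],"claw": 0.38},{"offset": [0,0,-0.6],"rotation": [0,0,0],"claw": 0.38},{"offset": [-0.1,0,-0.7],"rotation": [0,0,0],"claw": 0.38},{"offset": [-0.5,-0.2,-0.7],"rotation": [0,0,0],"claw": 0.38},{"offset": [-1,-0.4,-0.7],"rotation": [0,0,0],"claw": 0.38},{"offset": [-1,-0.4,-0.7],"rotation": [0,0,0],"claw": 0.38},{"offset": [-1,-0.4,-0.7],"rotation": [0,0,0],"claw": 0.38},{"offset": [-1,-0.4,-0.7],"rotation": [0,0,0],"claw": 0.38}]'

```text
clock: 12.87
tcp_pos: [0.5592, -0.3437, 0.1499]
orientation: [0.786, 3.038, -0.005]
contact_force: [0.4, -0.3, -0.1]
grip_width: 0.0323
gripper_force: 0.0
```

```bash
python3 - <<'E'
from h import *
offs([(.6015,-.3495,.1),(.6015,-.3495,.026)])
print(get_obs()["joints"])
f=grab_frame("side");t=grab_frame("top")
a=cv2.resize(f["frame"][170:300,230:370,::-1],None,fx=4,fy=4,interpolation=cv2.INTER_CUBIC)
b=cv2.resize(t["frame"][160:300,280:330,::-1],(186,520))
cv2.imwrite("pics/s3.png",np.hstack([a,b]))
E
```

```text
clock 12.87 tcp [ 0.5592 -0.3437  0.1499] yaw y_t 60.98 z_t [ 0.002 -0.004 -1.   ]
[ 0.6015 -0.3495  0.1   ] [-0.264  0.104  0.334]
[ 0.6015 -0.3495  0.026 ] [-0.262  0.105  0.827]
[ 0.15980857  0.57664641  0.41764971  1.7150593  -0.28179529  0.9054649
  1.75612626]
```

View pics/s3.png

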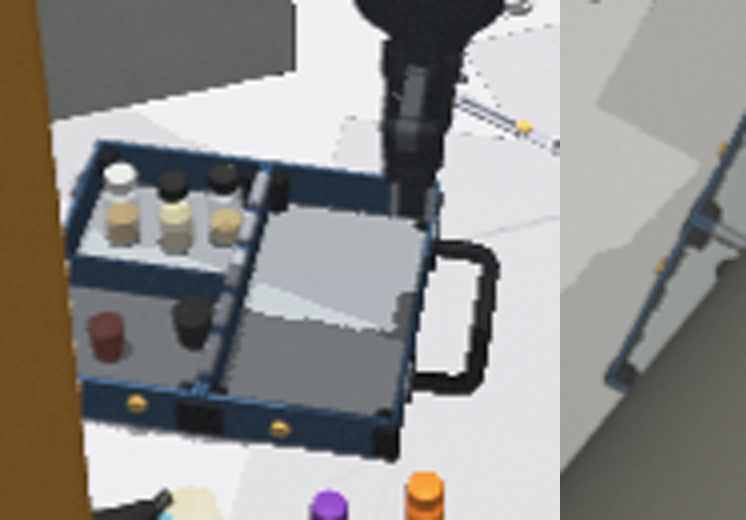

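All three vials stand in the upper-left compartment (120,205; 173,215; 224,208), both stoppers are in the other one (107,335; 190,322), and the lid is empty. Now I'll turn the tool 90° and go over the handle.

Request:
drive_tool --rows '[{"offset": [-0.1,0.05,0],"rotation": [0,0,0.2],"claw": 0.38},{"offset": [-0.26,0.105,0.1],"rotation": [0,0,0.787],"claw": 0.38},{"offset": [-0.26,0.105,0.3],"rotation": [0,0,0.787],"claw": 0.38},{"offset": [-0.26,0.105,0.33],"rotation": [0,0,0.787],"claw": 0.38},{"offset": [-0.26,0.105,0.33],"rotation": [0,0,0.787],"claw": 0.38},{"offset": [-0.26,0.105,0.33],"rotation": [0,0,0.787],"claw": 0.38},{"offset": [-0.26,0.105,0.33],"rotation": [0,0,0.787],"claw": 0.38},{"offset": [-0.26,0.105,0.33],"rotation": [0,0,0.787],"claw": 0.38},{"offset": [-0.26,0.105,0.33],"rotation": [0,0,0.787],"claw": 0.38},{"offset": [-0.26,0.105,0.33],"rotation": [0,0,0.787],"claw": 0.38},{"offset": [-0.26,0.105,0.33],"rotation": [0,0,0.787],"claw": 0.38},{"offset": [-0.26,0.105,0.33],"rotation": [0,0,0.787],"claw": 0.38},{"offset": [-0.26,0.105,0.33],"rotation": [0,0,0.787],"claw": 0.38},{"offset": [-0.26,0.105,0.33],"rotation": [0,0,0.787],"claw": 0.38},{"offset": [-0.26,0.105,0.33],"rotation": [0,0,0.787],"claw": 0.38},{"offset": [-0.26,0.105,0.33],"rotation": [0,0,0.787],"claw": 0.38}]'

```text
clock: 14.3
tcp_pos: [0.5986, -0.3431, 0.1]
orientation: [-2.705, -1.597, -0.001]
contact_force: [0.7, -0.2, 0.2]
grip_width: 0.0325
gripper_force: 0.0
```

```bash
python3 - <<'E'
from h import *
offs([(.6015,-.3495,.1),(.6015,-.3495,.026)])
f=grab_frame("side")
cv2.imwrite("pics/s4.png",cv2.resize(f["frame"][170:300,280:420,::-1],None,fx=4,fy=4,interpolation=cv2.INTER_CUBIC))
E
```

```text
clock 14.3 tcp [ 0.5986 -0.3431  0.1   ] yaw y_t -28.89 z_t [-0.     0.001 -1.   ]
[ 0.6015 -0.3495  0.1   ] [-0.028  0.038  0.   ]
[ 0.6015 -0.3495  0.026 ] [-0.028  0.038  0.493]
```

View pics/s4.png

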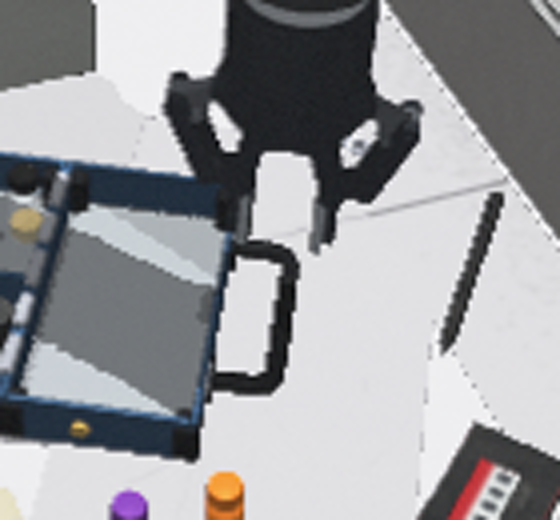

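The two fingers straddle the bar in x at about crop (285,310), and the pen is well clear at (470,270). I'll go down and grip the bar.

Request:
drive_tool --rows '[{"offset": [-0.03,0.038,0.1],"rotation": [0,0,0],"claw": 0.38},{"offset": [-0.03,0.038,0.25],"rotation": [0,0,0],"claw": 0.38},{"offset": [-0.03,0.038,0.4],"rotation": [0,0,0],"claw": 0.38},{"offset": [-0.03,0.038,0.48],"rotation": [0,0,0],"claw": 0.38},{"offset": [-0.03,0.038,0.48],"rotation": [0,0,0],"claw": 0.38},{"offset": [-0.03,0.038,0.48],"rotation": [0,0,0],"claw": 0.38}]'

```text
clock: 14.85
tcp_pos: [0.6011, -0.3509, 0.0274]
orientation: [-2.707, -1.593, 0.001]
contact_force: [-0.4, -0.8, 0.4]
grip_width: 0.0324
gripper_force: 0.0
```

Request:
drive_tool --rows '[{"offset": [0,0,0],"rotation": [0,0,0],"claw": 0},{"offset": [0,0,0],"rotation": [0,0,0],"claw": 0},{"offset": [0,0,0],"rotation": [0,0,0],"claw": 0},{"offset": [0,0,0],"rotation": [0,0,0],"claw": 0},{"offset": [0,0,0],"rotation": [0,0,0],"claw": 0},{"offset": [0,0,0],"rotation": [0,0,0],"claw": 0},{"offset": [0,0,0],"rotation": [0,0,0],"claw": 0}]' --force 25

```text
clock: 15.43
tcp_pos: [0.601, -0.3508, 0.0293]
orientation: [-2.707, -1.593, 0.0]
contact_force: [-4.5, 2.4, 6.4]
grip_width: 0.0107
gripper_force: 25.0
```

```bash
python3 - <<'E'
from h import *
o=get_obs();offs([(.6015,-.3495,.026)]);print("case f",C.T@o["contact_force"][:2],o["contact_force"][2])
p=o["tcp_pos"];q=C.T@(p[:2]-H);print("bar rel hinge",q)
r=.1447;a0=-.097
print("lid: tool (y=case x, z=-up) fractions")
for a in np.arange(.1,1.91,.1):
    print(round(a,2),((r*np.cos(a0+a)-r*np.cos(a0))/.15).round(3),(-(r*np.sin(a0+a)-r*np.sin(a0))/.15).round(3))
E
```

```text
clock 15.43 tcp [ 0.601  -0.3508  0.0293] yaw y_t -29.06 z_t [-0.  0. -1.]
[ 0.6015 -0.3495  0.026 ] [ 0.009 -0.002  0.022]
case f [-5.04739562 -0.08422894] 6.439460571899616
bar rel hinge [ 0.14373435 -0.00299576]
lid: tool (y=case x, z=-up) fractions
0.1 0.005 -0.096
0.2 -0.001 -0.193
0.3 -0.015 -0.288
0.4 -0.039 -0.381
0.5 -0.073 -0.472
0.6 -0.115 -0.558
0.7 -0.166 -0.641
0.8 -0.224 -0.717
0.9 -0.29 -0.787
1.0 -0.363 -0.851
1.1 -0.441 -0.907
1.2 -0.525 -0.954
1.3 -0.613 -0.994
1.4 -0.705 -1.024
1.5 -0.799 -1.045
1.6 -0.895 -1.056
1.7 -0.991 -1.058
1.8 -1.087 -1.05
1.9 -1.182 -1.032
```

The bar is gripped 143.7 mm from the hinge, against 144 mm given. I'll start the swing slowly along the arc.

Request:
drive_tool --rows '[{"offset": [0,0.003,-0.048],"rotation": [0,0,0],"claw": 0},{"offset": [0,0.005,-0.096],"rotation": [0,0,0],"claw": 0},{"offset": [0,0.003,-0.145],"rotation": [0,0,0],"claw": 0},{"offset": [0,-0.001,-0.193],"rotation": [0,0,0],"claw": 0},{"offset": [0,-0.007,-0.24],"rotation": [0,0,0],"claw": 0},{"offset": [0,-0.015,-0.288],"rotation": [0,0,0],"claw": 0},{"offset": [0,-0.026,-0.335],"rotation": [0,0,0],"claw": 0},{"offset": [0,-0.039,-0.381],"rotation": [0,0,0],"claw": 0},{"offset": [0,-0.055,-0.427],"rotation": [0,0,0],"claw": 0},{"offset": [0,-0.073,-0.472],"rotation": [0,0,0],"claw": 0},{"offset": [0,-0.073,-0.472],"rotation": [0,0,0],"claw": 0}]'

```text
clock: 16.35
tcp_pos: [0.5922, -0.3459, 0.1007]
orientation: [2.706, 1.592, 0.002]
contact_force: [-0.4, -3.3, -1.3]
grip_width: 0.0106
gripper_force: 24.7
```

```bash
cat >> h.py <<'E'
def st():
    o=get_obs();p=o["tcp_pos"];q=C.T@(p[:2]-H);z=p[2]-.034
    print("rel",q.round(4),z.round(4),"r",np.hypot(q[0],z).round(4),"lid~",(np.arctan2(z,q[0])+.097).round(3),"f",(C.T@o["contact_force"][:2]).round(1),o["contact_force"][2].round(1),"w",o["grip_width"],"gf",o["gripper_force"],"t",o["clock"],"ori",o["orientation"].round(3))
E
python3 - <<'E'
from h import *
st()
E
```

```text
rel [ 0.1336 -0.0029] 0.0667 r 0.1493 lid~ 0.56 f [ 1.2 -3.1] -1.3 w 0.010602045454753534 gf 24.653250575065613 t 16.35 ori [2.706e+00 1.592e+00 2.000e-03]
```

Request:
drive_tool --rows '[{"offset": [0,-0.021,-0.043],"rotation": [0,0,0],"claw": 0},{"offset": [0,-0.042,-0.086],"rotation": [0,0,0],"claw": 0},{"offset": [0,-0.067,-0.128],"rotation": [0,0,0],"claw": 0},{"offset": [0,-0.093,-0.169],"rotation": [0,0,0],"claw": 0},{"offset": [0,-0.122,-0.208],"rotation": [0,0,0],"claw": 0},{"offset": [0,-0.151,-0.245],"rotation": [0,0,0],"claw": 0},{"offset": [0,-0.184,-0.281],"rotation": [0,0,0],"claw": 0},{"offset": [0,-0.217,-0.315],"rotation": [0,0,0],"claw": 0},{"offset": [0,-0.217,-0.315],"rotation": [0,0,0],"claw": 0}]'

```text
clock: 17.1
tcp_pos: [0.5657, -0.3313, 0.1488]
orientation: [2.702, 1.59, 0.005]
contact_force: [2.7, -6.8, 1.4]
grip_width: 0.0108
gripper_force: 25.0
```

```bash
python3 - <<'E'
from h import *
st()
E
```

```text
rel [ 0.1033 -0.0029] 0.1148 r 0.1545 lid~ 0.935 f [ 5.6 -4.7] 1.4 w 0.010807164181150589 gf 25.034468472003937 t 17.1 ori [2.702 1.59  0.005]
```

Request:
drive_tool --rows '[{"offset": [0,-0.036,-0.033],"rotation": [0,0,0],"claw": 0},{"offset": [0,-0.073,-0.064],"rotation": [0,0,0],"claw": 0},{"offset": [0,-0.112,-0.093],"rotation": [0,0,0],"claw": 0},{"offset": [0,-0.151,-0.12],"rotation": [0,0,0],"claw": 0},{"offset": [0,-0.193,-0.144],"rotation": [0,0,0],"claw": 0},{"offset": [0,-0.235,-0.167],"rotation": [0,0,0],"claw": 0},{"offset": [0,-0.279,-0.188],"rotation": [0,0,0],"claw": 0},{"offset": [0,-0.323,-0.207],"rotation": [0,0,0],"claw": 0},{"offset": [0,-0.369,-0.222],"rotation": [0,0,0],"claw": 0},{"offset": [0,-0.415,-0.237],"rotation": [0,0,0],"claw": 0},{"offset": [0,-0.462,-0.248],"rotation": [0,0,0],"claw": 0},{"offset": [0,-0.509,-0.258],"rotation": [0,0,0],"claw": 0},{"offset": [0,-0.509,-0.258],"rotation": [0,0,0],"claw": 0}]'

```text
clock: 18.18
tcp_pos: [0.4997, -0.295, 0.1885]
orientation: [2.7, 1.588, 0.008]
contact_force: [1.6, -6.0, 14.3]
grip_width: 0.0109
gripper_force: 26.9
```

```bash
python3 - <<'E'
from h import *
st()
f=grab_frame("side");pickle.dump(f,open("side5.pkl","wb"))
cv2.imwrite("pics/s5.png",cv2.resize(f["frame"][130:290,220:380,::-1],None,fx=3.6,fy=3.6,interpolation=cv2.INTER_CUBIC))
E
```

```text
rel [ 0.028  -0.0029] 0.1545 r 0.1571 lid~ 1.488 f [ 4.3 -4.5] 14.3 w 0.010942627696458568 gf 26.913611590862274 t 18.1833 ori [2.7   1.588 0.008]
```

View pics/s5.png

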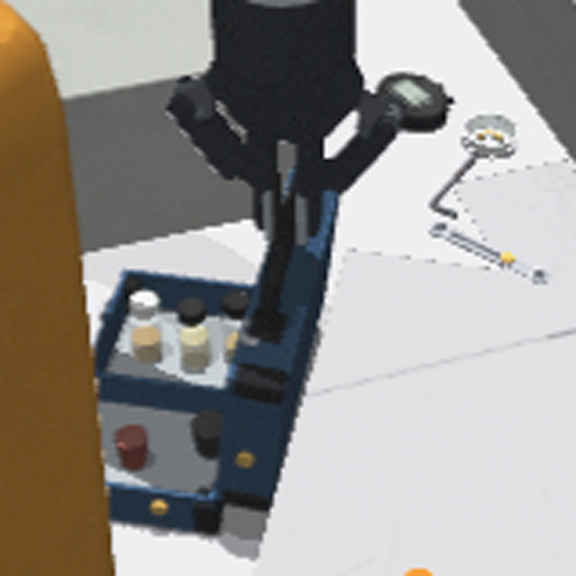

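The lid stands near upright and the vials are undisturbed (144,325; 192,340). The tool is pushing down by about 14 N, so I'll ease up 2 mm while going on to the balance point.

Request:
drive_tool --rows '[{"offset": [0,-0.03,-0.012],"rotation": [0,0,0],"claw": 0},{"offset": [0,-0.07,-0.02],"rotation": [0,0,0],"claw": 0},{"offset": [0,-0.11,-0.026],"rotation": [0,0,0],"claw": 0},{"offset": [0,-0.15,-0.028],"rotation": [0,0,0],"claw": 0},{"offset": [0,-0.19,-0.028],"rotation": [0,0,0],"claw": 0},{"offset": [0,-0.23,-0.026],"rotation": [0,0,0],"claw": 0},{"offset": [0,-0.27,-0.022],"rotation": [0,0,0],"claw": 0},{"offset": [0,-0.31,-0.018],"rotation": [0,0,0],"claw": 0},{"offset": [0,-0.34,-0.012],"rotation": [0,0,0],"claw": 0},{"offset": [0,-0.37,-0.006],"rotation": [0,0,0],"claw": 0},{"offset": [0,-0.37,-0.006],"rotation": [0,0,0],"claw": 0},{"offset": [0,-0.37,-0.006],"rotation": [0,0,0],"claw": 0}]'

```text
clock: 19.23
tcp_pos: [0.448, -0.2665, 0.1862]
orientation: [2.707, 1.592, -0.0]
contact_force: [-2.3, -4.8, 1.6]
grip_width: 0.0109
gripper_force: 27.0
```

```bash
python3 - <<'E'
from h import *
st()
offs([])
f=grab_frame("side");pickle.dump(f,open("side6.pkl","wb"))
T=grab_frame("top");pickle.dump(T,open("top6.pkl","wb"))
# lid points by depth, both views, outer floor/edges in case frame
for g in(f,T):
    z=g["z_map"];v,u=np.nonzero(z>0)
    p=cv2.undistortPoints(np.stack([u,v],1).astype(float)[:,None],K(g),np.array(g["D"],float))[:,0]
    X=(np.c_[p,np.ones(len(p))]*z[v,u][:,None]-g["t"])@np.array(g["R"])
    q=np.c_[(X[:,:2]-H)@C,X[:,2]-.034]
    m=(abs(q[:,1])<.1)&(q[:,2]>.02)&(q[:,2]<.105)&(abs(q[:,0])<.08)
    for h in np.arange(.02,.105,.01):
        s=q[m&(abs(q[:,2]-h)<.005)]
        if len(s)>5: print(round(h,3),len(s),np.percentile(s[:,0],[2,10,50,90,98]).round(4))
E
```

```text
rel [-0.031  -0.0028] 0.1522 r 0.1553 lid~ 1.869 f [ 0.3 -5.4] 1.6 w 0.010949444445576079 gf 27.01266199350357 t 19.2333 ori [ 2.707  1.592 -0.   ]
clock 19.23 tcp [ 0.448  -0.2665  0.1862] yaw y_t -29.08 z_t [ 0.    -0.001 -1.   ]
0.02 96 [-0.0786 -0.0007  0.027   0.0282  0.0288]
0.03 199 [-0.0078  0.0036  0.0243  0.0263  0.0271]
0.04 177 [-0.0096  0.0055  0.0213  0.023   0.0235]
0.05 208 [-0.0133 -0.0044  0.018   0.0199  0.0208]
0.06 203 [-0.0147 -0.0041  0.0147  0.0167  0.0174]
0.07 208 [-0.0201 -0.0103  0.0115  0.0133  0.014 ]
0.08 213 [-0.0243 -0.0158  0.0083  0.0102  0.0112]
0.09 209 [-0.0255 -0.0118  0.0053  0.0071  0.0077]
0.1 290 [-0.0329 -0.0307  0.0012  0.0036  0.0046]
0.02 17 [0.0269 0.0271 0.0279 0.0287 0.0288]
0.03 36 [0.0239 0.0241 0.0254 0.0266 0.027 ]
0.04 35 [0.0207 0.0209 0.022  0.0233 0.0235]
0.05 38 [0.0139 0.0176 0.0189 0.0202 0.0204]
0.06 38 [0.0136 0.0142 0.0157 0.0168 0.0173]
0.07 40 [0.0107 0.0109 0.0123 0.014  0.0144]
0.08 33 [0.0075 0.0082 0.0092 0.0104 0.0107]
0.09 45 [0.0041 0.0045 0.006  0.0075 0.0079]
0.1 87 [-0.0331 -0.0325 -0.0246  0.0034  0.0041]
```

The fitted lid plane gives 1.874 rad, and the handle position gives 1.88. I'll nudge 2.5 mm further and settle.

Request:
drive_tool --rows '[{"offset": [0,-0.01,0.001],"rotation": [0,0,0],"claw": 0},{"offset": [0,-0.019,0.002],"rotation": [0,0,0],"claw": 0},{"offset": [0,-0.019,0.002],"rotation": [0,0,0],"claw": 0},{"offset": [0,-0.019,0.002],"rotation": [0,0,0],"claw": 0},{"offset": [0,-0.019,0.002],"rotation": [0,0,0],"claw": 0},{"offset": [0,-0.019,0.002],"rotation": [0,0,0],"claw": 0},{"offset": [0,-0.019,0.002],"rotation": [0,0,0],"claw": 0},{"offset": [0,-0.019,0.002],"rotation": [0,0,0],"claw": 0},{"offset": [0,-0.019,0.002],"rotation": [0,0,0],"claw": 0},{"offset": [0,-0.019,0.002],"rotation": [0,0,0],"claw": 0}]'

```text
clock: 20.17
tcp_pos: [0.4457, -0.2652, 0.1857]
orientation: [2.706, 1.592, -0.001]
contact_force: [-1.6, -5.2, -1.9]
grip_width: 0.0107
gripper_force: 26.7
```

```bash
python3 - <<'E'
from h import *
st();print(abs(get_obs()["qvel"]).max())
T=grab_frame("side")
cv2.imwrite("pics/s7.png",cv2.resize(T["frame"][130:290,220:380,::-1],None,fx=3.6,fy=3.6,interpolation=cv2.INTER_CUBIC))
g=grab_frame("top");z=g["z_map"];v,u=np.nonzero(z>0)
p=cv2.undistortPoints(np.stack([u,v],1).astype(float)[:,None],K(g),np.array(g["D"],float))[:,0]
X=(np.c_[p,np.ones(len(p))]*z[v,u][:,None]-g["t"])@np.array(g["R"])
q=np.c_[(X[:,:2]-H)@C,X[:,2]-.034]
m=(abs(q[:,1])<.09)&(q[:,2]>.02)&(q[:,2]<.09)&(abs(q[:,0]-.016)<.016)
print(m.sum(),np.pi/2-np.arctan(np.polyfit(q[m,2],q[m,0],1)[0]))
E
```

```text
rel [-0.0336 -0.0028] 0.1517 r 0.1553 lid~ 1.886 f [ 1.1 -5.3] -1.9 w 0.010739978684282569 gf 26.676824390888214 t 20.1667 ori [ 2.706e+00  1.592e+00 -1.000e-03]
0.002021943224782703
268 1.9005480233847791
```

View pics/s7.png

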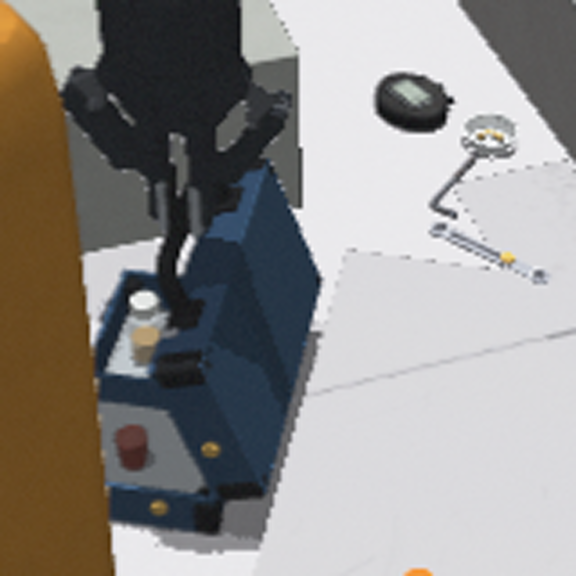

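The lid leans slightly past upright at 1.90 rad and is held by the bar at crop (175,215). The stopwatch, hex key and stay lie unmoved.

```bash
python3 -c "
from bench import hand_in
print(hand_in())"
```

```text
the job is handed in; nothing more can be done
None
```

I handed the job in with both vials and the red stopper in their compartments and the lid held at rest by its handle at a measured 1.90 rad; `hand_in()` returned no verdict.

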